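# Set the brake screw of the tape holder

### The job

Set the brake of the tape holder: turn the winged thumbscrew on top of it gently clockwise (seen from above) until it bottoms, without forcing it, then back it off a quarter turn and let go. Leave the things around the holder where they stand.

Things in the scene. Friction and masses are not known exactly. Their poses are not given: they have to be found in the camera images.
- stand: Tape holder fixed to the bench, 116 mm high, all on one vertical axis: grey round foot 124 mm across, white tape roll lying flat (80 mm across, top at 62 mm), flat metal brake disc 62 mm across on the roll, grey hexagonal collar (26 mm across, top 79 mm above the bench), black winged thumbscrew on top. Origin: on that axis, at the bench surface.
- wings (a point): Centre of the thumbscrew's wings, on the screw's vertical axis, 103.5 mm above the bench. The wings are one black upright bar 48 mm long (x axis), 10 mm thick (y axis), from 90 to 116 mm above the bench (its middle 30 mm from 84.5 mm); below only a round boss 18 mm across. Grip across the thickness, fingertips about 88 mm above the bench. z axis up. It looks the same after half a turn.
- screw: The thumbscrew (origin on its axis, in the collar, 69.5 mm above the bench; axes parallel to those of wings). It turns without rising, running friction 0.03 N m, and stays where it is left. It starts 0.9 to 2.1 rad short of bottom; where bottom is cannot be seen. There it stops hard in the collar, so turning on twists the collar and the torque rises. It backs off up to 4.5 rad.
- collar (a joint): Twist of the hexagonal collar that carries the screw, in a rubber bush, rad; 0 unloaded, positive clockwise from above. A torsion spring of 1.5 N m/rad: it twists 0.02 rad while the screw runs. The screw counts as forced when the collar is twisted more than 0.15 rad either way (0.225 N m).
- disc (a joint): Lift of the brake disc above its lowest position, m: 0 when the screw has bottomed, and 0.25 mm per full turn of the screw from there (0.0625 mm at a quarter turn). Read with a scatter of about 0.6 mm, too coarse to set the screw by.
- bottle: White capped bottle, upright, 41 mm across, 88 mm high, beside the holder; origin at the centre of its underside. Leave it alone.
- glue: Glue stick, upright, 28 mm across, 90 mm high; origin at the centre of its underside. Leave it alone.
- stapler: Desk stapler 30 x 129 x 43 mm, lying along its y axis; origin at the centre of its underside. Leave it alone.
- carton: Small flat carton lying, 112 x 78 x 24 mm (x, y, z); origin at the centre of its underside. Leave it alone.

How it is judged (in metres and radians):
On the way, in this order (a step that is already met when the one before it is completed fails the run):
1. the screw is bottomed (within 8 degrees of its end) (value of joint disc below 5.55556e-06 m), for 0.2 s.
2. the screw is backed off a quarter turn from bottom (value of joint disc between 4.86111e-05 and 7.63889e-05 m), for 0.2 s.
At the end, for the whole second after the job is handed in: The screw has been bottomed and now rests 90 degrees, give or take 20, back from bottom (disc lift 0.049 to 0.076 mm), let go and still; the bottle, glue stick, stapler and carton are within 25 mm of where they stood (all of step 2 and velocity of joint disc between -5e-06 and 5e-06 m/s and distance of each of bottle, glue, stapler, carton from where it was at the start of the episode below 0.025 m); the robot touches nothing.
It fails at once if the screw is forced: its collar is twisted more than 0.15 rad (0.225 N m) (value of joint collar above 0.15 rad or value of joint collar below -0.15 rad).
It fails at once if a thing beside the holder is pushed away by more than 25 mm (distance of any of bottle, glue, stapler, carton from where it was at the start of the episode above 0.025 m).
It also fails if it takes over 67 s, if anything falls off the work surface, if the arm or the gripper's body presses on something with over 40 N, if the wrist force passes 120 N, or if a joint passes its speed limit or range.

### The arm

A 6-joint arm with a two-finger parallel gripper is mounted at the origin on the work surface; the furniture and walls round the work are solid. World frame = base frame: x ahead of the robot, y to its left, z up, the work surface at z = 0. Lengths are in mm, angles in degrees, forces in N, time in s.
With the tool pointing down it reaches from about 300 to 850 mm from the base axis. Payload 4.2 kg.
Tool frame: the origin (TCP) lies at the very end of the fingers, on their centre line; the grasp point (between the pads) lies 19 mm behind it; z points along the fingers, y is the direction in which the jaws open and shut (so a half turn about z gives the same grasp; the last joint's range is limited). The gripper opens to 91 mm and grips with 3 to 60 N. Pads are 32 mm wide; open, the fingers measure 118 mm over their backs; the gripper's body (76 mm by 178 mm) begins 60 mm behind the grasp point.
Start: joints at [70.187, 18.312, 89.639, -0, 72.044, -1.146], TCP at [184.042, 544.771, 180.076] pointing down, gripper open.
Joint ranges: [-177.97, 177.97], [-48.28, 115.42], [12.27, 149.76], [-77.06, 257.06], [2.81, 150.46], [-146.56, 146.56]. Speed limits (degrees/s): [147.25, 147.25, 180, 180, 180, 180].

### API

Orientations are given as [roll, pitch, yaw] about the fixed x, y, z axes, in that order (R = Rz(yaw) Ry(pitch) Rx(roll)).
In Python, from workcell import monitor, eyes, job gives the robot as it stands.
- The arm moves only by the tool move_arm, never from a script. Its argument "increments" is a list that holds one entry, the list of rows, each a list of 7 numbers: the opening, from 0 (shut) to 1 (fully open), then the shift along the tool's x, y, z in cm, then the turn, a rotation vector about the tool's x, y, z in rad. In form: [[[jaw, x, y, z, ax, ay, az], ...]]. A call has 1 to 12 rows; each row shifts and turns the pose as measured when the row begins, along the tool's axes as they then stand; what a row does not reach is not made up. A row lasts 1/8 s, in which the tool goes at most 62.5 mm and 10.7 degrees, less where a joint would pass 70% of its speed; a pose out of reach is approached as far as the arm can. A call is refused whole if a number of a shift passes 6.25 or a number of a turn 0.188, either way. A call with a gripper value outside its range is refused whole. The fingers move at their own pace and stop on an object; "force" is the grip in N (left out, the last holds). Time passes only in rows, so rows that do not move let the fingers close. It gives the time, the measured TCP pose, the force and the opening at its end, in the units of the state.
- monitor.state(): the state, without advancing time (a new reading comes with each control period).
- eyes.grab_frame(name): name is "scene" or "top" or "wrist"; returns a dict with "color" (400x640x3 uint8, red, green, blue), "z_map" (400x640 float32, mm along the optical axis (not along the pixel's ray), 0 where there is no reading), "camera_matrix" (3x3 intrinsics, pixels), "dist_coeffs" ([k1, k2, p1, p2, k3] as OpenCV has them; the pictures are not rectified), "rvec" (rotation vector, rad) and "tvec" (3), from world to camera coordinates, as OpenCV has them. Camera axes: x right, y down, z forward; pixel columns grow to the right and rows downward; lengths in mm; the calibration is good to about 2 mm. A picture is of the moment at which its call begins.
- job.job_done(): hands the job in, once; it reports no verdict.
The state is a dict: "time_s": time; "qpos": joint angles; "qvel": joint speeds; "effort": joint torques, N m; "ee_pos": TCP position; "ee_rot": TCP orientation; "force": force on the tool from outside, world axes, zero at the start; "torque": the same for the moment, N m; "gripper_width": finger opening in mm.
Only numpy, scipy, OpenCV 4.12 (cv2) and the standard library are available. Lean on these libraries where they do the work, as an engineer would, in place of code of your own. Each camera call takes 0.05 s, during which the arm holds its last target. There are 200 camera calls.

## Working session

There is one attempt and no reset: what is moved stays moved. The work goes in short steps, Python scripts to look and compute and a tool call to move; the robot and the scene stay as the last step left them, time stands still between calls to the robot, and variables do not carry over. Pictures are saved under pics/ and viewed, about 8 in all and at most 12, crops included, and the job is handed in when it is done.

Besides the shell and the picture viewer there is one more tool, called after "Call:" by a JSON object that holds its "name" and its "arguments". move_arm: Moves the arm, as the interface text tells. Its arguments: {"type":"object","properties":{"increments":{"type":"array"},"force":{"type":"number"}},"required":["increments"]}

```bash
mkdir -p pics; ls
cat > h.py <<'E'
import numpy as np, cv2
from workcell import monitor, eyes, job
def cloud(f):
    z=f["z_map"]; h,w=z.shape
    u,v=np.meshgrid(np.arange(w),np.arange(h))
    p=cv2.undistortPoints(np.stack([u,v],-1).reshape(-1,1,2).astype(np.float64),f["camera_matrix"],f["dist_coeffs"]).reshape(h,w,2)
    c=np.dstack([p*z[...,None],z]).astype(float)
    R=cv2.Rodrigues(np.array(f["rvec"],float))[0]
    P=(c-np.array(f["tvec"]).ravel())@R
    P[z<=0]=np.nan
    return P
def save(f,n): cv2.imwrite("pics/"+n,f["color"][...,::-1])
E
python3 - <<'E'
from h import *
print(monitor.state())
for n in("scene","top"):
    f=eyes.grab_frame(n); save(f,n+"0.png"); P=cloud(f); np.savez(n+"0.npz",P=P,c=f["color"])
    print(n,np.nanmin(P[...,2]),np.nanmax(P[...,2]))
E
```

```text
pics
{'time_s': 0.0, 'qpos': array([ 7.01878667e+01,  1.83501887e+01,  8.97066376e+01,  2.80517222e-04,
        7.20431280e+01, -1.14679510e+00]), 'qvel': array([-0.03128481,  0.06691387,  0.00832014,  0.02748713, -0.04415259,
        0.03731965]), 'effort': array([ 3.59157621e-04, -4.12453079e+01, -2.31972599e+01,  7.27389520e-02,
        4.58350161e-02, -1.61919270e-04]), 'ee_pos': array([183.83736432, 544.22351092, 179.23331959]), 'ee_rot': array([-1.79900071e+02, -2.26713628e-03,  1.61334573e+02]), 'force': array([ 0.54982583, -0.07903434, -0.43170851]), 'torque': array([-0.03542766, -0.05299616, -0.01811017]), 'gripper_width': 90.9186157101242}
scene -734.612418511123 473.46331374854225
top -736.1726119973254 395.3080888412589
```

View pics/top0.png

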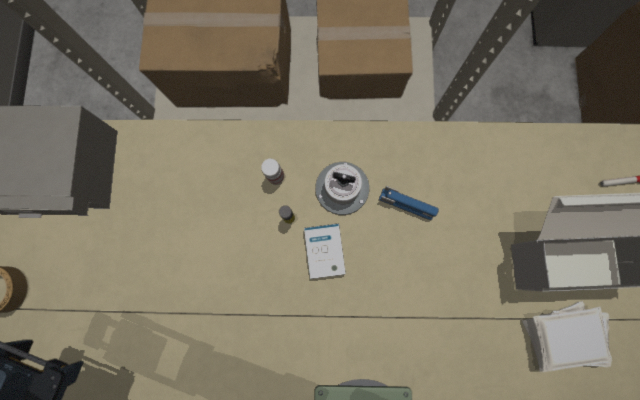

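View pics/scene0.png

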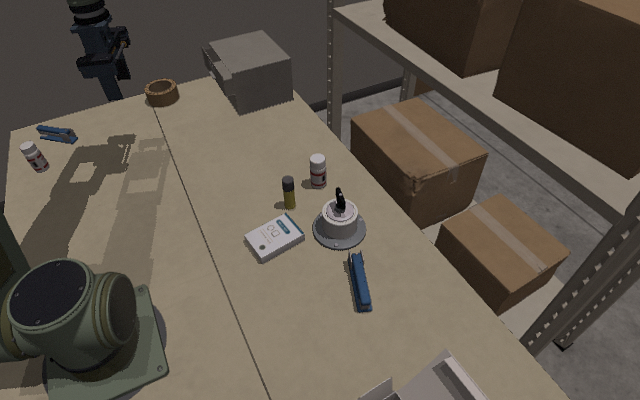

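The top view shows the holder at about (343,186) with its wings near (343,178). The bottle is at (272,172), the glue at (286,214), the stapler at (409,204) and the carton at (324,251). Next I measure these in world coordinates.

Run:
```python
from h import *
for n in("top","scene"):
    d=np.load(n+"0.npz");P=d["P"];c=d["c"].astype(int)
    if n=="top":
        for nm,(u,v) in dict(stand=(343,186),bottle=(272,166),glue=(286,211),stapler=(409,204),carton=(324,251)).items(): print(nm,P[v,u].round(1))
        s0=P[190,333]
    x0=P[...,0]-s0[0];y0=P[...,1]-s0[1];near=np.hypot(x0,y0)<110
    fl=near&(abs(P[...,2])<4); print("bench z",np.nanmedian(P[...,2][fl]))
    m=near&(P[...,2]>55)&(P[...,2]<68)&(np.hypot(x0,y0)<70)&(c.min(-1)>130)
    q=P[m][:,:2]; print(n,"roll",len(q),cv2.minEnclosingCircle(q.astype(np.float32)))
    m=near&(P[...,2]>5)&(P[...,2]<30)&(np.hypot(x0,y0)<80)
    q=P[m][:,:2]; print("foot",len(q),cv2.minEnclosingCircle(q.astype(np.float32)))
    m=near&(P[...,2]>95)&(P[...,2]<125)&(np.hypot(x0,y0)<60)
    q=P[m]; 
    if len(q)>4:
        vv=np.linalg.svd(q[:,:2]-q[:,:2].mean(0))[2][0]
        t=(q[:,:2]-q[:,:2].mean(0))@vv
        print("wings",len(q),q.mean(0),q.min(0),q.max(0),np.degrees(np.arctan2(vv[1],vv[0])),np.ptp(t))
```

```text
stand [523.5  45.6  74.4]
bottle [561.3 195.9  89.9]
glue [465.5 163.2  91.8]
stapler [492.4 -99.7  41.7]
carton [388.7  84.4  21.9]
bench z -0.012442636437522933
top roll 590 ((535.803466796875, 46.20783996582031), 40.08445739746094)
foot 1056 ((516.67041015625, 66.636962890625), 79.95242309570312)
wings 157 [533.75478177  46.42543905 112.33729537] [526.06535525  22.87647871  95.14098274] [543.61854583  69.4939935  120.2300155 ] 76.03714182979586 47.91455010717865
bench z 1.3274000611252104
scene roll 291 ((534.4069213867188, 48.64653015136719), 40.473548889160156)
foot 972 ((515.5574340820312, 64.00328826904297), 79.71929168701172)
wings 132 [530.91501353  44.26243466 111.94235094] [524.61956191  24.95959153  95.52809822] [541.90503646  72.44239307 119.91983714] -102.52456378795071 48.31563023316334
```

Call:
{"name": "move_arm", "arguments": {"increments": [[[1,-4.1,-2.98,0,0,0,0],[1,-4.1,-2.98,0,0,0,0],[1,-4.1,-2.98,0,0,0,0],[1,-4.1,-2.98,0,0,0,0],[1,-4.1,-2.98,0,0,0,0],[1,-4.1,-2.98,0,0,0,0],[1,-4.1,-2.98,0,0,0,0],[1,-4.1,-2.98,0,0,0,0],[1,-4.1,-2.98,0,0,0,0],[1,-4.1,-2.98,0,0,0,0],[1,-4.1,-2.98,0,0,0,0],[1,-4.1,-2.98,0,0,0,0]]], "force": 5}}

```text
time_s: 1.6
ee_pos: [543.8, 34.9, 175.9]
ee_rot: [-179.7, -0.2, 161.7]
force: [-0.1, -0.2, -0.1]
gripper_width: 91.5
```

Call:
{"name": "move_arm", "arguments": {"increments": [[[1,0,0,0,0,0,0.184],[1,0,0,0,0,0,0.184],[1,0,0,0,0,0,0.184],[1,0,0,0,0,0,0.184],[1,0,0,0,0,0,0.184],[1,0,0,0,0,0,0.184],[1,0,0,0,0,0,0.184],[1,0,0,0,0,0,0.184],[1,0,0,0,0,0,0]]]}}

```text
time_s: 2.72
ee_pos: [542.9, 30.4, 170.8]
ee_rot: [-179.3, 0.5, 75.7]
force: [1.3, 0.2, -0.7]
gripper_width: 91.3
```

```bash
cat >> h.py <<'E'
def avg(n=1):
    S=[]
    for _ in range(n):
        S.append(monitor.state())
    return S
E
python3 - <<'E'
from h import *
f=eyes.grab_frame("wrist"); save(f,"w1.png"); P=cloud(f)
z=P[...,2]; print(np.nanmin(z),np.nanmax(z))
m=(z>95)&(z<124)&(np.hypot(P[...,0]-535,P[...,1]-47)<45)
q=P[m]; print(len(q))
if len(q)>20:
    (cx,cy),(w,h),a=cv2.minAreaRect(q[:,:2].astype(np.float32)); print(cx,cy,w,h,a,np.median(q[:,2]))
    vv=np.linalg.svd(q[:,:2]-q[:,:2].mean(0),full_matrices=False)[2][0]; print(q.mean(0),np.degrees(np.arctan2(*vv[::-1])))
m=(z>55)&(z<68)&(np.hypot(P[...,0]-535,P[...,1]-47)<50)&(f["color"].min(-1)>120)
if m.sum()>20: print(cv2.minEnclosingCircle(P[m][:,:2].astype(np.float32)))
S=[monitor.state()]
for _ in range(5): eyes.grab_frame("top"); S.append(monitor.state())
for s in S: print(s["ee_pos"].round(2),s["ee_rot"].round(2),s["torque"].round(4),s["force"].round(2))
E
```

```text
-728.7870445597791 330.21688932077683
752
534.6505126953125 47.57939910888672 47.96172332763672 10.265597343444824 76.71575927734375 115.18521478980159
[535.44152029  49.32281215 114.15222105] -103.80535677670643
((534.3630981445312, 47.34642791748047), 40.11626434326172)
[542.9   30.36 170.77] [-179.28    0.47   75.79] [-0.0479  0.0782 -0.01  ] [ 0.07 -1.28  0.1 ]
[543.01  30.37 170.87] [-179.29    0.47   75.79] [-0.0681  0.0561  0.0143] [-1.57  0.65  0.02]
[543.11  30.39 171.  ] [-179.31    0.46   75.77] [-0.0896  0.0561  0.0163] [0.68 0.81 0.49]
[543.17  30.37 171.07] [-179.32    0.46   75.74] [-0.0781  0.1005 -0.0275] [-0.    0.8   0.38]
[543.21  30.36 171.12] [-179.32    0.46   75.72] [-0.0853  0.0408 -0.0069] [ 0.1  -0.04 -0.22]
[543.24  30.38 171.15] [-179.33    0.46   75.7 ] [-0.137   0.0675  0.0474] [-0.34  0.81  0.95]
```

View pics/w1.png

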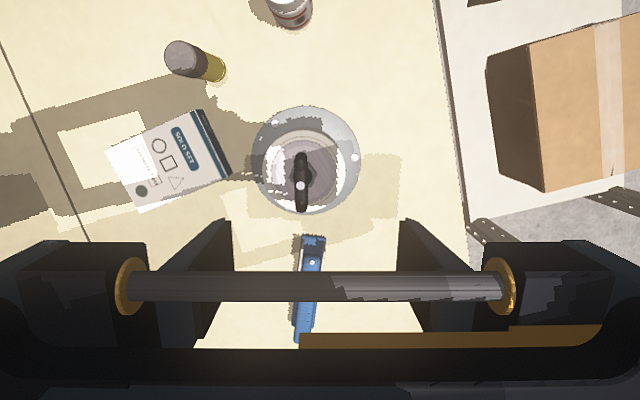

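Wrist view: the wing bar is at (301,182), inside the roll. The fit gives centre (534.6, 47.5), 48.0 x 10.3 mm, yaw 76.7°. The roll centre agrees to 0.3 mm.

```bash
cat >> h.py <<'E'
from scipy.spatial.transform import Rotation as Ro
def to(x,y,z,yaw,n=6,zero=0.):
    S=[]
    for _ in range(n): S.append(monitor.state()); n>1 and eyes.grab_frame("top")
    p=np.mean([s["ee_pos"] for s in S[-3:]],0); r=S[-1]["ee_rot"]; R=Ro.from_euler("xyz",r,degrees=True)
    d=R.inv().apply(np.array([x,y,z])-p)/10
    a=(R.inv()*Ro.from_euler("xyz",[180,0,yaw],degrees=True)).as_rotvec()
    T=np.array([s["torque"] for s in S]);F=np.array([s["force"] for s in S])
    print("t",S[-1]["time_s"],"pos",p.round(2),"rot",r.round(2),"q6",S[-1]["qpos"][5].round(1),"w",S[-1]["gripper_width"].round(1))
    print("shift cm",d.round(3),"turn",a.round(4)); print("T",T.mean(0).round(3),"sd/n",(T.std(0)/len(T)**.5).round(3),"F",F.mean(0).round(2))
E
python3 -c "
from h import *
to(534.6,47.5,130,76.7,1)"
```

```text
Traceback (most recent call last):
  File "h.py", line 26, in to
    print("t",S[-1]["time_s"],"pos",p.round(2),"rot",r.round(2),"q6",S[-1]["qpos"][5].round(1),"w",S[-1]["gripper_width"].round(1))
                                                                                                   ^^^^^^^^^^^^^^^^^^^^^^^^^^^^
AttributeError: 'float' object has no attribute 'round'
```

```bash
sed -i 's/S\[-1\]\["gripper_width"\].round(1)/round(S[-1]["gripper_width"],1)/' h.py
python3 -c "
from h import *
to(534.6,47.5,130,76.7,1)"
```

```text
t 3.025 pos [543.24  30.38 171.15] rot [-179.33    0.46   75.7 ] q6 16.6 w 91.1
shift cm [ 1.479 -1.212  4.118] turn [-0.0118  0.0079 -0.0175]
T [-0.137  0.067  0.047] sd/n [0. 0. 0.] F [-0.34  0.81  0.95]
```

Call:
{"name": "move_arm", "arguments": {"increments": [[[1,1.48,-1.21,0,-0.012,0.008,-0.0175],[1,0,0,1.4,0,0,0],[1,0,0,1.4,0,0,0],[1,0,0,1.3,0,0,0],[1,0,0,0,0,0,0]]]}}

```text
time_s: 3.65
ee_pos: [533.4, 49.2, 126.3]
ee_rot: [-179.9, -0.0, 76.9]
force: [-0.5, -0.4, -0.3]
gripper_width: 91.2
```

```bash
python3 -c "
from h import *
to(534.6,47.5,88,76.7,3)"
```

```text
t 3.75 pos [533.91  49.27 126.99] rot [ 1.7992e+02 -5.0000e-02  7.6880e+01] q6 17.1 w 91.5
shift cm [-0.16   0.102  3.899] turn [ 0.0014 -0.0009  0.0031]
T [-0.121  0.058  0.002] sd/n [0.022 0.014 0.014] F [-0.35 -0.07 -0.08]
```

Call:
{"name": "move_arm", "arguments": {"increments": [[[1,-0.15,0.1,1.2,0,0,0],[1,0,0,1.2,0,0,0],[1,0,0,1.2,0,0,0],[1,0,0,0,0,0,0]]]}}

```text
time_s: 4.3
ee_pos: [535.8, 47.3, 89.8]
ee_rot: [179.8, -0.1, 76.9]
force: [0.5, 0.1, 0.5]
gripper_width: 91.2
```

```bash
python3 -c "
from h import *
to(534.6,47.5,88,76.7,5)"
```

```text
t 4.5 pos [537.05  47.42  91.36] rot [ 1.7963e+02 -1.4000e-01  7.6860e+01] q6 16.9 w 91.1
shift cm [-0.049 -0.243  0.334] turn [ 0.0064 -0.0024  0.0027]
T [-0.1    0.07   0.017] sd/n [0.008 0.013 0.014] F [-0.11  0.04  0.12]
```

Call:
{"name": "move_arm", "arguments": {"increments": [[[1,-0.04,-0.24,0.33,0.006,-0.002,0],[1,0,0,0,0,0,0],[1,0,0,0,0,0,0]]]}}

```text
time_s: 4.92
ee_pos: [535.1, 47.7, 88.9]
ee_rot: [179.9, -0.0, 76.9]
force: [0.0, -0.5, 0.5]
gripper_width: 91.0
```

```bash
python3 -c "
from h import *
to(534.6,47.5,88,76.7,8)"
```

```text
t 5.275 pos [535.06  47.66  88.81] rot [ 1.7992e+02 -4.0000e-02  7.6860e+01] q6 17.0 w 91.2
shift cm [-0.027 -0.042  0.081] turn [ 0.0014 -0.0007  0.0028]
T [-0.085  0.069 -0.015] sd/n [0.011 0.012 0.013] F [0.17 0.07 0.18]
```

Call:
{"name": "move_arm", "arguments": {"increments": [[[0,-0.03,-0.04,0.08,0,0,0],[0,0,0,0,0,0,0],[0,0,0,0,0,0,0],[0,0,0,0,0,0,0],[0,0,0,0,0,0,0],[0,0,0,0,0,0,0],[0,0,0,0,0,0,0],[0,0,0,0,0,0,0]]], "force": 5}}

```text
time_s: 6.32
ee_pos: [534.6, 47.4, 87.9]
ee_rot: [179.9, -0.0, 76.9]
force: [-0.7, 0.4, 0.6]
gripper_width: 13.8
```

```bash
python3 -c "
from h import *
to(534.6,47.5,88,76.7,8)"
```

```text
t 6.675 pos [534.55  47.44  87.93] rot [ 1.7992e+02 -4.0000e-02  7.6860e+01] q6 17.0 w 0.7
shift cm [ 0.007  0.003 -0.007] turn [ 0.0013 -0.0007  0.0027]
T [-0.115  0.065  0.   ] sd/n [0.012 0.01  0.009] F [ 0.33 -0.14  0.05]
```

The fingers read 0.7 mm instead of 10, so I look before moving.

Run:
```python
from h import *
a=eyes.grab_frame("wrist"); b=eyes.grab_frame("scene"); t=eyes.grab_frame("top")
c=cv2.resize(b["color"][150:270,280:400],(400,400),interpolation=2)
d=cv2.resize(t["color"][130:230,290:390],(400,400),interpolation=2)
w=cv2.resize(a["color"],(640,400))
im=np.vstack([np.hstack([c,d]),]);cv2.imwrite("pics/g1.png",im[...,::-1]); save(a,"g1w.png")
print(monitor.state())
```

```text
{'time_s': 6.875, 'qpos': array([3.83188941e+00, 1.92512359e+01, 1.02612026e+02, 1.85014402e-02,
       5.80529553e+01, 1.69636746e+01]), 'qvel': array([-0.05907605,  0.02705506,  0.00052406,  0.00747612, -0.00952763,
        0.01235806]), 'effort': array([ 1.68997918e-03, -3.92793918e+01, -2.03792971e+01,  7.28294416e-02,
        6.00141211e-03,  1.33516119e-04]), 'ee_pos': array([534.54813822,  47.43074233,  87.91171955]), 'ee_rot': array([ 1.79924449e+02, -3.94742703e-02,  7.68584625e+01]), 'force': array([-0.94145375, -0.44089284, -0.32392509]), 'torque': array([-0.08487826,  0.09812533,  0.00893278]), 'gripper_width': 0.5668526121529815}
```

View pics/g1w.png

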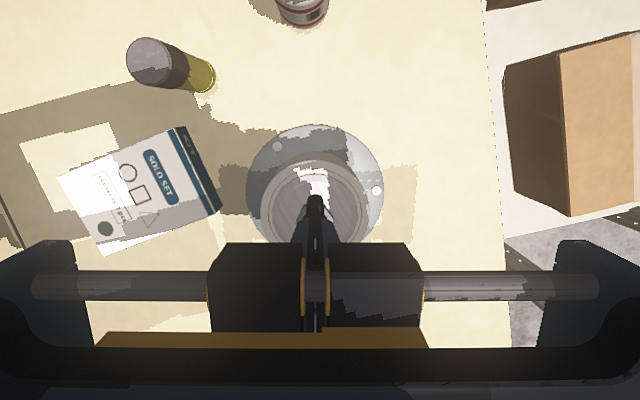

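View pics/g1.png

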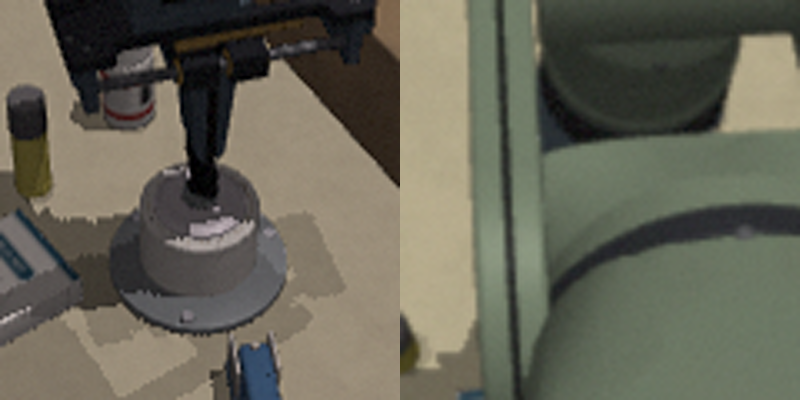

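The wing's end shows at (315,205) between the fingers, so they look closed around it. I check the finger spacing from depth.

Run:
```python
from h import *
yw=np.radians(76.86)
ex=np.array([np.cos(yw),np.sin(yw)]);ey=np.array([np.sin(yw),-np.cos(yw)])
for n in("wrist","scene"):
    f=eyes.grab_frame(n);P=cloud(f);d=P[...,:2]-[534.6,47.5];X=d@ex;Y=d@ey;Z=P[...,2]
    for a in range(85,170,6):
        m=(Z>a)&(Z<a+6)&(abs(X)<45)&(abs(Y)<60)
        if m.sum()>3:print(n,a,m.sum(),"X",X[m].min().round(1),X[m].max().round(1),"Y",np.percentile(Y[m],[0,5,50,95,100]).round(1))
    if n=="wrist":
        for v in (180,195,205,215,225,235,245,260,275): print(v,[(u,int(X[v,u]),int(Y[v,u]),int(Z[v,u])) for u in range(285,345,6) if Z[v,u]==Z[v,u]])
```

```text
wrist 91 16 X 20.7 23.9 Y [-4.4 -3.9 -0.4  4.4  4.8]
wrist 97 41 X 21.0 24.1 Y [-4.4 -4.3  0.5  4.1  4.7]
wrist 103 48 X 19.7 24.0 Y [-4.8 -4.2 -0.1  4.6  5.1]
wrist 109 165 X -12.4 24.0 Y [-4.7 -4.6 -0.1  5.   5.1]
wrist 115 253 X -16.7 23.2 Y [-4.  -2.9 -0.1  3.3  3.9]
wrist 121 78 X 15.7 17.9 Y [-7.4 -6.   0.2  6.4  7.8]
wrist 127 131 X 15.7 18.0 Y [-9.3 -8.1 -0.6  8.6  9.7]
wrist 133 154 X 15.8 18.3 Y [-9.9 -8.5  0.9  8.9 10. ]
wrist 139 185 X 14.3 18.1 Y [-10.5  -9.2   0.9   9.5  10.9]
wrist 145 213 X 15.0 18.2 Y [-10.7  -9.4  -0.5   9.8  11.4]
wrist 151 208 X 15.4 18.2 Y [-11.   -9.5   0.9  10.   11.3]
wrist 157 130 X 15.4 18.1 Y [-5.3 -4.6  0.8  5.1  5.6]
wrist 163 141 X 15.5 18.1 Y [-4.6 -4.2 -0.4  4.6  5. ]
wrist 169 132 X 15.4 18.1 Y [-4.4 -3.6  0.8  4.   4.8]
180 [(285, 25, -20, 62), (291, 25, -16, 65), (297, 25, -11, 65), (303, 26, -7, 67), (309, 26, -3, 67), (315, 26, 0, 66), (321, 26, 4, 67), (327, 26, 8, 66), (333, 26, 13, 66), (339, 25, 17, 61)]
195 [(285, 15, -20, 67), (291, 15, -16, 67), (297, 15, -12, 67), (303, 15, -7, 67), (309, 23, -3, 95), (315, 23, 0, 97), (32
[... 1598 characters left out ...]
]
scene 103 22 X -23.0 15.5 Y [-6.9 -6.5 -5.6  0.8  1.3]
scene 109 19 X -23.4 16.7 Y [-6.2 -6.2 -5.2  1.4  4. ]
scene 115 22 X -24.4 -8.2 Y [-6.4 -6.3 -1.8  1.7  2.6]
scene 121 7 X -15.2 -13.2 Y [-6.3 -5.7 -1.7  4.4  4.5]
scene 127 21 X -16.2 16.4 Y [-10.7 -10.6  -4.5   6.2   8.3]
scene 133 29 X -17.9 17.4 Y [-11.1 -11.   -4.7   7.2   8.4]
scene 139 24 X -15.8 15.2 Y [-11.7 -11.1  -3.5   7.5   7.9]
scene 145 27 X -17.4 13.0 Y [-12.  -11.9  -5.1   7.6  10. ]
scene 151 30 X -16.6 19.3 Y [-12.8 -12.6  -5.3   8.7   9.7]
scene 157 31 X -16.9 17.7 Y [-13.  -12.8  -5.    8.2   9.5]
scene 163 32 X -17.6 2.0 Y [-13.5 -13.3  -1.9  10.1  11.4]
scene 169 27 X -17.4 -7.6 Y [-14.  -13.9  -3.1  10.1  10.9]
```

Depth suggests the fingers are almost shut at the bar. A small clockwise turn is safe, since bottom is at least 52° away, and it will show whether the wings follow.

Call:
{"name": "move_arm", "arguments": {"increments": [[[0,0,0,0,0,0,0.09],[0,0,0,0,0,0,0.09],[0,0,0,0,0,0,0.09],[0,0,0,0,0,0,0]]]}}

```text
time_s: 7.48
ee_pos: [534.5, 47.4, 87.9]
ee_rot: [179.9, -0.1, 61.0]
force: [0.1, 0.3, -0.7]
gripper_width: 0.7
```

```bash
cat >> h.py <<'E'
def wing():
    f=eyes.grab_frame("wrist");P=cloud(f);Z=P[...,2]
    m=(Z>106)&(Z<118)&(np.hypot(P[...,0]-534.6,P[...,1]-47.5)<28)
    q=P[m][:,:2]; vv=np.linalg.svd(q-q.mean(0),full_matrices=False)[2][0]
    print("wing n",len(q),"yaw",np.round(np.degrees(np.arctan2(vv[1],vv[0]))%180,1),"end dir",np.degrees(np.arctan2(*(np.array([q[np.argmax(np.hypot(*(q-[534.6,47.5]).T))]-[534.6,47.5]])[0][::-1]))).round(1)); return f
E
python3 -c "
from h import *
to(534.6,47.5,88,60,6); f=wing(); save(f,'g2.png')"
```

```text
t 7.725 pos [534.55  47.44  87.92] rot [ 1.7994e+02 -6.0000e-02  6.0940e+01] q6 32.9 w 0.5
shift cm [ 0.007  0.001 -0.008] turn [ 0.0011 -0.0011  0.0164]
T [-0.111  0.084  0.021] sd/n [0.008 0.006 0.011] F [0.01 0.26 0.13]
wing n 432 yaw 71.8 end dir 74.9
```

View pics/g2.png

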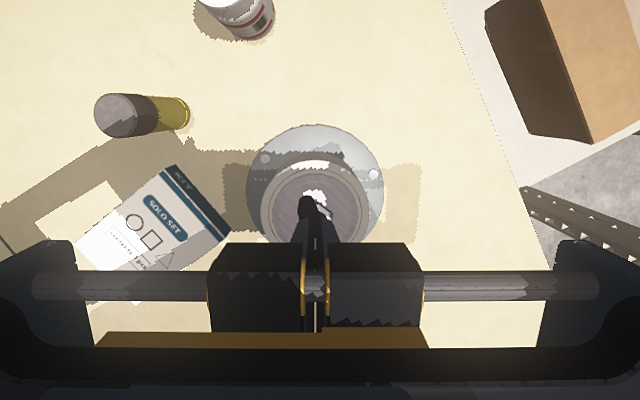

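The wings did not follow: the bar end at (305,205) still points to about 75° while the gripper turned to 61°. The finger depth points stop at z≈120, just above the bar's 116 mm top. So the real fingertips seem to be about 30 mm higher than the reported TCP. I raise the tool and measure that offset.

Call:
{"name": "move_arm", "arguments": {"increments": [[[0,0,0,-1.5,0,0,-0.14],[0,0,0,-1.5,0,0,-0.14],[0,0,0,0,0,0,0],[0,0,0,0,0,0,0]]]}}

```text
time_s: 8.32
ee_pos: [533.9, 47.4, 117.7]
ee_rot: [-180.0, -0.0, 77.3]
force: [-0.8, -0.0, -0.7]
gripper_width: 0.7
```

Run:
```python
from h import *
to(534.6,47.5,120,76.7,6)
s=monitor.state();p=s["ee_pos"];yw=np.radians(s["ee_rot"][2])
ex=np.array([np.cos(yw),np.sin(yw)]);ey=np.array([np.sin(yw),-np.cos(yw)])
for n in("wrist","scene"):
    f=eyes.grab_frame(n);P=cloud(f);d=P[...,:2]-p[:2];X=d@ex;Y=d@ey;Z=P[...,2]
    print(n,"bar top",np.nanpercentile(Z[(Z>100)&(Z<125)&(abs(X)<25)&(abs(Y)<8)],90).round(1) if ((Z>100)&(Z<125)&(abs(X)<25)&(abs(Y)<8)).any() else None)
    for a in range(118,220,4):
        m=(Z>a)&(Z<a+4)&(abs(X)<45)&(abs(Y)<60)
        if m.sum()>1:print(a,m.sum(),"X",X[m].min().round(1),X[m].max().round(1),"Y",Y[m].min().round(1),Y[m].max().round(1))
c=cv2.resize(f["color"][130:250,270:420],(750,600),interpolation=2);cv2.imwrite("pics/s2.png",c[...,::-1])
```

```text
t 8.575 pos [533.93  47.4  117.71] rot [-1.7998e+02 -1.0000e-02  7.7390e+01] q6 16.4 w 0.4
shift cm [ 0.025  0.063 -0.229] turn [-0.0004 -0.0002  0.0121]
T [-0.083  0.048 -0.025] sd/n [0.015 0.009 0.015] F [-0.15  0.16 -0.18]
wrist bar top 116.4
150 30 X 15.8 18.2 Y -5.9 6.4
154 65 X 15.9 18.3 Y -8.3 8.9
158 88 X 15.8 18.2 Y -9.3 9.8
162 93 X 15.6 18.1 Y -9.1 10.1
166 113 X 15.8 18.3 Y -9.8 10.4
170 124 X 15.7 18.2 Y -10.0 11.1
174 140 X 14.9 18.2 Y -10.3 10.8
178 150 X 15.5 18.3 Y -10.9 11.6
182 149 X 15.7 18.2 Y -10.7 11.3
186 85 X 15.4 18.2 Y -5.2 7.2
190 89 X 15.6 18.4 Y -4.6 5.2
194 90 X 15.5 18.3 Y -4.5 5.1
198 92 X 15.7 18.4 Y -4.3 5.0
202 84 X -11.5 18.3 Y -3.4 4.1
206 561 X -13.4 18.3 Y -3.3 4.0
210 29 X -3.0 5.1 Y -3.3 3.9
214 27 X -6.8 3.3 Y -3.3 3.9
scene bar top 118.6
118 21 X -21.0 21.4 Y -5.0 3.1
154 7 X -17.1 -13.6 Y -7.6 4.9
158 16 X -17.6 17.0 Y -10.4 7.7
162 21 X -16.1 16.4 Y -10.9 7.1
166 18 X -16.5 16.0 Y -10.9 7.8
170 20 X -16.5 14.1 Y -11.4 9.4
174 20 X -16.4 13.9 Y -11.7 9.2
178 21 X -16.3 12.6 Y -12.2 8.6
182 20 X -16.5 12.2 Y -12.4 11.1
186 25 X -17.5 19.5 Y -12.8 10.6
190 22 X -16.5 17.3 Y -12.9 10.3
194 20 X -17.2 16.0 Y -13.5 10.1
198 24 X -16.4 0.9 Y -13.6 9.9
202 21 X -16.7 -13.4 Y -14.0 12.0
206 24 X -16.1 -7.0 Y -14.0 11.5
210 22 X -17.1 -8.3 Y -14.7 11.0
214 16 X -16.7 -13.2 Y -14.5 11.5
218 3 X -16.9 -16.1 Y -13.3 8.7
```

View pics/s2.png

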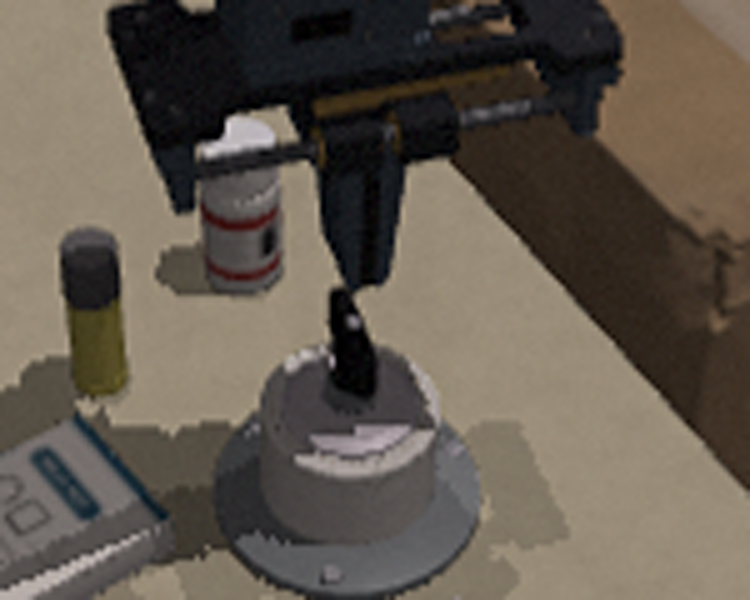

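Closed fingertips measure z≈151 while 117.7 is reported, so the reported TCP sits about 33 mm below the real tips. The picture shows the tips at (370,285), above the wing top at (340,290). Everything else agrees with the camera, so I open, correct the offset and go down to a reported z of about 57.

Call:
{"name": "move_arm", "arguments": {"increments": [[[0.6,0.02,0.06,0,0,0,0.012],[0.6,0,0,0,0,0,0],[0.6,0,0,0,0,0,0],[0.6,0,0,0,0,0,0],[0.6,0,0,0,0,0,0],[0.6,0,0,0,0,0,0],[0.6,0,0,0,0,0,0],[0.6,0,0,0,0,0,0]]]}}

```text
time_s: 9.72
ee_pos: [534.8, 47.5, 118.0]
ee_rot: [180.0, -0.0, 76.7]
force: [-0.1, 0.1, -0.3]
gripper_width: 54.6
```

Call:
{"name": "move_arm", "arguments": {"increments": [[[0.6,0,0,0.9,0,0,0],[0.6,0,0,0.9,0,0,0],[0.6,0,0,0.9,0,0,0],[0.6,0,0,0.9,0,0,0],[0.6,0,0,0.9,0,0,0],[0.6,0,0,0,0,0,0],[0.6,0,0,0,0,0,0]]]}}

```text
time_s: 10.6
ee_pos: [534.1, 47.4, 68.8]
ee_rot: [-179.9, 0.0, 76.7]
force: [0.0, -0.4, -0.4]
gripper_width: 54.5
```

```bash
cat >> h.py <<'E'
def tips():
    s=monitor.state();p=s["ee_pos"];yw=np.radians(s["ee_rot"][2])
    ex=np.array([np.cos(yw),np.sin(yw)]);ey=np.array([np.sin(yw),-np.cos(yw)])
    for n in("wrist","scene"):
        P=cloud(eyes.grab_frame(n));d=P[...,:2]-p[:2];X=d@ex;Y=d@ey;Z=P[...,2]
        for sg in(-1,1):
            m=(abs(X)<19)&(Y*sg>15)&(Y*sg<50)&(Z>72)&(Z<150)
            if m.sum()>5: print(n,sg,"tip z",np.sort(Z[m])[:6].round(1),"inner |Y|",np.percentile((Y*sg)[m],2).round(1),"X",X[m].min().round(1),X[m].max().round(1))
E
python3 -c "
from h import *
to(534.6,47.5,57,76.7,5);tips()"
```

```text
t 10.8 pos [534.15  47.44  68.95] rot [-1.7991e+02  1.0000e-02  7.6660e+01] q6 17.2 w 55.1
shift cm [0.016 0.044 1.195] turn [-0.0015  0.0002 -0.0007]
T [-0.101  0.062  0.005] sd/n [0.013 0.005 0.01 ] F [ 0.03 -0.06 -0.1 ]
wrist -1 tip z [101.8 101.9 102.3 102.6 102.6 102.7] inner |Y| 26.6 X -16.2 18.6
wrist 1 tip z [102.2 102.2 102.4 102.5 102.5 102.5] inner |Y| 27.7 X -16.6 18.5
scene -1 tip z [106.2 108.5 108.8 109.9 110.  110.7] inner |Y| 28.9 X -17.2 18.4
scene 1 tip z [ 72.6 103.8 105.  105.8 105.9 106.8] inner |Y| 26.2 X -17.3 18.0
```

Open tips measure 102 mm at a reported 69, which confirms the 33 mm offset. I go down 13 mm more and grip.

Call:
{"name": "move_arm", "arguments": {"increments": [[[0.6,0.02,0.04,0.65,0,0,0],[0.6,0,0,0.65,0,0,0],[0.6,0,0,0,0,0,0],[0.6,0,0,0,0,0,0]]]}}

```text
time_s: 11.45
ee_pos: [534.3, 47.5, 54.8]
ee_rot: [-179.9, 0.0, 76.7]
force: [0.0, 0.9, 0.1]
gripper_width: 54.7
```

```bash
python3 -c "
from h import *
to(534.6,47.5,55.5,76.7,5);tips()"
```

```text
t 11.65 pos [534.37  47.54  54.95] rot [-1.7989e+02  2.0000e-02  7.6660e+01] q6 17.2 w 54.8
shift cm [ 0.001  0.023 -0.055] turn [-0.0019  0.0003 -0.0007]
T [-0.093  0.049  0.011] sd/n [0.012 0.015 0.01 ] F [ 0.08  0.18 -0.28]
wrist -1 tip z [87.6 88.1 88.4 88.5 88.7 88.8] inner |Y| 26.6 X -16.0 18.7
wrist 1 tip z [87.8 88.  88.1 88.4 88.5 88.6] inner |Y| 27.7 X -16.6 18.6
scene -1 tip z [72.4 91.3 93.3 93.3 93.5 93.8] inner |Y| 28.9 X -16.9 18.9
scene 1 tip z [72.2 89.3 90.3 91.4 91.7 92. ] inner |Y| 26.3 X -16.8 18.8
```

Call:
{"name": "move_arm", "arguments": {"increments": [[[0,0,0.02,0,0,0,0],[0,0,0,0,0,0,0],[0,0,0,0,0,0,0],[0,0,0,0,0,0,0],[0,0,0,0,0,0,0],[0,0,0,0,0,0,0],[0,0,0,0,0,0,0],[0,0,0,0,0,0,0]]], "force": 5}}

```text
time_s: 12.8
ee_pos: [534.3, 47.6, 55.2]
ee_rot: [-179.9, 0.0, 76.7]
force: [-0.4, 0.5, -0.2]
gripper_width: 10.3
```

```bash
python3 -c "
from h import *
to(534.6,47.5,55.5,76.7,8)"
```

```text
t 13.15 pos [534.34  47.56  55.21] rot [-1.7987e+02  1.0000e-02  7.6650e+01] q6 17.2 w 9.8
shift cm [ 0.     0.026 -0.029] turn [-0.0022  0.0002 -0.0008]
T [-0.102  0.085 -0.033] sd/n [0.013 0.009 0.011] F [-0.01  0.    0.18]
```

Gripped: the opening reads 9.8 mm with no side force. I turn 40° clockwise, less than the 52° minimum.

Call:
{"name": "move_arm", "arguments": {"increments": [[[0,0,0,0,0,0,0.07],[0,0,0,0,0,0,0.07],[0,0,0,0,0,0,0.07],[0,0,0,0,0,0,0.07],[0,0,0,0,0,0,0.07],[0,0,0,0,0,0,0.07],[0,0,0,0,0,0,0.07],[0,0,0,0,0,0,0.07],[0,0,0,0,0,0,0.07],[0,0,0,0,0,0,0.07]]]}}

```text
time_s: 14.45
ee_pos: [534.6, 47.4, 55.2]
ee_rot: [-180.0, 0.1, 35.3]
force: [-0.2, 0.5, -0.1]
gripper_width: 9.7
```

```bash
python3 -c "
from h import *
to(534.4,47.5,55.2,32,8);wing()"
```

```text
t 14.8 pos [534.52  47.43  55.2 ] rot [-1.7995e+02  9.0000e-02  3.5460e+01] q6 58.4 w 9.3
shift cm [-0.005 -0.012  0.   ] turn [-0.0009  0.0016  0.0605]
T [-0.102  0.136  0.032] sd/n [0.013 0.013 0.009] F [-0.34 -0.13  0.22]
wing n 1684 yaw 35.5 end dir 33.3
```

Call:
{"name": "move_arm", "arguments": {"increments": [[[0,0,0,0,0,0,0.09],[0,0,0,0,0,0,0.09]]]}}

```text
time_s: 15.15
ee_pos: [534.6, 47.4, 55.2]
ee_rot: [-180.0, 0.1, 24.9]
force: [-0.2, -0.4, 0.5]
gripper_width: 9.7
```

```bash
python3 -c "
from h import *
to(534.4,47.5,55.2,20,4)"
```

```text
t 15.3 pos [534.55  47.38  55.2 ] rot [-1.7997e+02  1.0000e-01  2.5110e+01] q6 68.7 w 10.4
shift cm [-0.008 -0.017 -0.   ] turn [-0.0004  0.0018  0.0891]
T [-0.102  0.142  0.054] sd/n [0.013 0.009 0.008] F [ 0.26 -0.56  0.36]
```

Call:
{"name": "move_arm", "arguments": {"increments": [[[0,0,0,0,0,0,0.08]]]}}

```text
time_s: 15.48
ee_pos: [534.6, 47.4, 55.2]
ee_rot: [-180.0, 0.1, 20.5]
force: [-0.1, 0.3, 1.1]
gripper_width: 10.2
```

```bash
python3 -c "
from h import *
to(534.4,47.5,55.2,20,4)"
```

```text
t 15.625 pos [534.57  47.38  55.21] rot [-1.7998e+02  1.0000e-01  2.0650e+01] q6 73.2 w 9.7
shift cm [-0.011 -0.017  0.001] turn [-0.0003  0.0018  0.0114]
T [-0.062  0.153  0.041] sd/n [0.003 0.012 0.017] F [-0.48 -0.18  0.46]
```

Call:
{"name": "move_arm", "arguments": {"increments": [[[0,0,0,0,0,0,0.08]]]}}

```text
time_s: 15.8
ee_pos: [534.6, 47.4, 55.2]
ee_rot: [-180.0, 0.1, 16.0]
force: [0.1, -0.5, 0.5]
gripper_width: 10.2
```

```bash
python3 -c "
from h import *
to(534.4,47.5,55.2,20,4)"
```

```text
t 15.95 pos [534.58  47.35  55.2 ] rot [-1.7999e+02  1.0000e-01  1.6190e+01] q6 77.7 w 10.0
shift cm [-0.013 -0.019  0.   ] turn [-0.0002  0.0017 -0.0666]
T [-0.097  0.17   0.032] sd/n [0.009 0.022 0.009] F [ 0.15 -0.29 -0.28]
```

Call:
{"name": "move_arm", "arguments": {"increments": [[[0,0,0,0,0,0,0.08]]]}}

```text
time_s: 16.12
ee_pos: [534.6, 47.3, 55.2]
ee_rot: [180.0, 0.1, 11.6]
force: [0.2, -0.6, 0.4]
gripper_width: 9.9
```

```bash
python3 -c "
from h import *
to(534.4,47.5,55.2,20,4)"
```

```text
t 16.275 pos [534.56  47.32  55.22] rot [1.7999e+02 1.0000e-01 1.1740e+01] q6 82.1 w 9.5
shift cm [-0.012 -0.021  0.002] turn [-0.      0.0018 -0.1443]
T [-0.063  0.177  0.109] sd/n [0.013 0.005 0.015] F [-0.07 -0.38  0.2 ]
```

```bash
python3 -c "
from h import *
to(534.4,47.5,55.2,20,10)"
```

```text
t 16.775 pos [534.57  47.32  55.19] rot [1.80e+02 1.00e-01 1.16e+01] q6 82.2 w 10.1
shift cm [-0.013 -0.021 -0.001] turn [-1.000e-04  1.800e-03 -1.465e-01]
T [-0.115  0.162  0.113] sd/n [0.009 0.007 0.004] F [-0.44 -0.54  0.37]
```

Torque rose from 0.035 to 0.113 N m, so it has bottomed. One tiny step (0.025 rad) confirms the spring slope.

Call:
{"name": "move_arm", "arguments": {"increments": [[[0,0,0,0,0,0,0.025]]]}}

```text
time_s: 16.95
ee_pos: [534.6, 47.3, 55.2]
ee_rot: [180.0, 0.1, 10.1]
force: [-0.6, -0.5, 0.9]
gripper_width: 10.1
```

```bash
python3 -c "
from h import *
to(534.4,47.5,55.2,20,10);wing()"
```

```text
t 17.4 pos [534.58  47.32  55.21] rot [1.7999e+02 1.1000e-01 1.0170e+01] q6 83.7 w 10.1
shift cm [-0.014 -0.021  0.001] turn [-1.000e-04  1.800e-03 -1.715e-01]
T [-0.116  0.18   0.153] sd/n [0.008 0.009 0.009] F [-0.21 -0.69  0.09]
wing n 1688 yaw 10.5 end dir 10.4
```

Confirmed: slope is 1.6 N m/rad and torque 0.15 N m, below the 0.225 limit. The unloaded bottom is at wing yaw ≈ 16°, so the target tool yaw is ≈ 107°.

Call:
{"name": "move_arm", "arguments": {"increments": [[[0,0,0,0,0,0,-0.1],[0,0,0,0,0,0,-0.12],[0,0,0,0,0,0,-0.12],[0,0,0,0,0,0,-0.12],[0,0,0,0,0,0,-0.12],[0,0,0,0,0,0,-0.12],[0,0,0,0,0,0,-0.12],[0,0,0,0,0,0,-0.12],[0,0,0,0,0,0,-0.12],[0,0,0,0,0,0,-0.12],[0,0,0,0,0,0,-0.12],[0,0,0,0,0,0,-0.12]]]}}

```text
time_s: 19.0
ee_pos: [534.3, 47.6, 55.2]
ee_rot: [-179.9, -0.1, 93.8]
force: [0.0, -0.1, 0.0]
gripper_width: 9.8
```

```bash
python3 -c "
from h import *
to(534.4,47.5,55.2,107,3)"
```

```text
t 19.1 pos [534.27  47.6   55.21] rot [-1.7987e+02 -1.0000e-01  9.3540e+01] q6 0.2 w 9.9
shift cm [-0.011  0.012  0.001] turn [-0.002  -0.0021 -0.2349]
T [-0.211  0.071 -0.062] sd/n [0.011 0.008 0.014] F [ 0.08 -0.44  0.46]
```

Call:
{"name": "move_arm", "arguments": {"increments": [[[0,0,0,0,0,0,-0.12],[0,0,0,0,0,0,-0.115],[0,0,0,0,0,0,0],[0,0,0,0,0,0,0]]]}}

```text
time_s: 19.65
ee_pos: [534.2, 47.6, 55.2]
ee_rot: [-179.9, -0.1, 106.7]
force: [-0.5, -0.4, 0.2]
gripper_width: 9.9
```

```bash
python3 -c "
from h import *
to(534.4,47.5,55.2,107,6);wing()"
```

```text
t 19.9 pos [534.21  47.6   55.22] rot [-1.7989e+02 -1.4000e-01  1.0680e+02] q6 -13.1 w 10.0
shift cm [-0.015  0.015  0.001] turn [-0.0019 -0.0025 -0.0034]
T [-0.163  0.066 -0.003] sd/n [0.009 0.012 0.012] F [-0.14 -0.48  0.19]
wing n 1687 yaw 106.8 end dir 109.7
```

Wing yaw is 106.8°. I let go and lift straight up.

Call:
{"name": "move_arm", "arguments": {"increments": [[[0.6,0,0,0,0,0,0],[0.6,0,0,0,0,0,0],[0.6,0,0,0,0,0,0],[0.6,0,0,0,0,0,0],[0.6,0,0,0,0,0,0],[0.6,0,0,0,0,0,0],[0.6,0,0,0,0,0,0],[0.6,0,0,0,0,0,0]]]}}

```text
time_s: 21.0
ee_pos: [534.5, 47.9, 55.2]
ee_rot: [-179.9, -0.2, 106.8]
force: [0.8, 0.6, -0.8]
gripper_width: 54.8
```

Call:
{"name": "move_arm", "arguments": {"increments": [[[0.6,0,0,-1.5,0,0,0],[0.6,0,0,-2,0,0,0],[0.6,0,0,-2,0,0,0],[0.6,0,0,-2,0,0,0],[0.6,0,0,-2,0,0,0],[0.6,0,0,0,0,0,0],[0.6,0,0,0,0,0,0],[0.6,0,0,0,0,0,0],[0.6,0,0,0,0,0,0]]]}}

```text
time_s: 22.12
ee_pos: [534.6, 47.7, 156.9]
ee_rot: [180.0, -0.1, 106.8]
force: [-0.4, -0.7, -0.3]
gripper_width: 54.9
```

Run:
```python
from h import *
to(534.4,47.5,150,107,3); f=wing(); save(f,"end.png")
P=cloud(eyes.grab_frame("scene"));P0=np.load("scene0.npz")["P"]
for nm,(u,v) in dict(bottle=(318,160),glue=(288,182),stapler=(360,285),carton=(272,238)).items(): print(nm,(P[v,u]-P0[v,u]).round(1))
```

```text
t 22.225 pos [534.65  47.66 156.94] rot [ 1.7994e+02 -1.3000e-01  1.0679e+02] q6 -13.1 w 54.9
shift cm [-0.01  -0.029  0.694] turn [ 0.001  -0.0023 -0.0037]
T [-0.058  0.01   0.014] sd/n [0.014 0.02  0.026] F [-0.11 -0.39 -0.07]
wing n 733 yaw 105.7 end dir 105.0
bottle [ -93.5 -185.   181.8]
glue [ 0.1  0.1 -0.1]
stapler [ 0.5  0.6 -1.3]
carton [ 0.  0. -0.]
```

View pics/end.png

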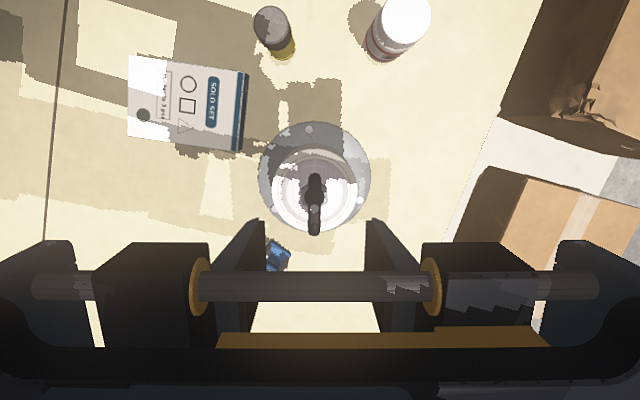

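The wrist view shows the wings free at (314,205), yaw 105.7°. The bottle stands upright at (400,30); its odd depth difference is the gripper blocking the scene camera. The fingers touch nothing, so I hand in.

```bash
python3 -c "
from h import *
print(job.job_done())"
```

```text
the job is handed in; nothing more can be done
None
```

The brake is set: I turned the thumbscrew clockwise until it bottomed, backed it off a quarter turn, let go, and handed the job in at about 22 s of the 67 s allowed. `job_done()` gives no verdict, so the result rests on my own checks.

- **Bottoming:** torque rose from about 0.035 to 0.113 N m, and to 0.153 N m after a small confirming step. That slope matches the collar spring and stays under the 0.225 N m limit. It puts unloaded bottom at a wing yaw of about 16°.
- **Back-off:** after letting go, the wings measured 105.7°, about 90° back from bottom. The allowed band is ±20°.
- **Surroundings:** the glue stick, stapler and carton are within 2 mm of where they started. I could not measure the bottle, because the gripper blocked the scene camera. The wrist view shows it upright beside the holder and the arm never went near it.
- **Disagreement:** the cameras show the real fingertips about 33 mm higher than the reported TCP. My first grip therefore closed just above the wings without turning them. I corrected for this, and the second grip held at about 10 mm.

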